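# Let the heating mantle down one notch

### The arm

A 7-joint arm with a two-finger parallel gripper is mounted at the origin on the work surface. World frame = base frame: x ahead of the robot, y to its left, z up, the work surface at z = 0. Lengths are in m, angles in rad, forces in N, time in s.
With the tool pointing down it reaches from about 0.4 to 0.875 m from the base axis. Payload 19.3 kg.
Tool frame: the origin (TCP) lies between the finger pads; the fingertips stand 11 mm ahead of it and the grasp point (between the pads) lies 8 mm behind it; z points along the fingers, y is the direction in which the jaws open and shut (so a half turn about z gives the same grasp; the last joint's range is limited). The gripper opens to 85 mm and grips with 20 to 120 N. Pads are 22 mm wide; open, the fingers measure 114 mm over their backs; the gripper's body (76 mm by 85 mm) begins 54 mm behind the grasp point. The pads swing forward as they close: fully open they stand 13 mm farther back than shut.
Start: joints at [-1.411, 0.521, -0.036, 1.599, 0.021, 1.021, -0.113], TCP at [0.142, 0.609, 0.242] pointing down, gripper open.
Joint ranges: [-2.91, 2.91], [-0.3, 2.13], [-1.5, 1.42], [0.17, 2.43], [-1.26, 4.41], [0.16, 1.93], [-2.52, 2.52]. Speed limits (rad/s): [1.89, 1.89, 2.39, 2.39, 3.01, 3.01, 3.01].

### API

Orientations are given as a rotation vector (axis times angle).
In Python, from rig import * gives the robot as it stands. Calls block until the motion is done:
- movep(position, orientation): joint-space move of the TCP to a pose.
- move_straight(position, velocity=0.15, rotation=None, threshold=None): straight line of the TCP; rotation=None keeps the orientation; velocity is the mean speed in m/s. With threshold (N) it stops when the force on the tool has changed by that much, and returns True; else False.
- goto_joints(angles): joint-space move.
- gripper_to(opening, f_grip=None): finger opening in m; f_grip is the grip in N (None keeps the last); returns when the fingers have stopped.
- wait(seconds).
- ik(position, orientation): joint angles nearest the present ones, or None.
- get_state(): the state.
- get_image(name): name is "side" or "top"; returns (picture, depth): 420x560x3 uint8, red, green, blue; 420x560 float32, m along the optical axis (not along the pixel's ray), 0 where there is no reading.
- camera_model(name): a dict with "vfov" (degrees; the focal length in pixels is half the picture's height over the tangent of half this angle, whatever the lens; pixels are square), "cx", "cy" (the principal point, pixels), "rvec" (rotation vector, rad) and "tvec" (3), from world to camera coordinates, as OpenCV has them. Camera axes: x right, y down, z forward; pixel columns grow to the right and rows downward; lengths in m; the calibration is good to about 2 mm. A picture is of the moment at which its call begins. camera_model takes no time and is no camera call.
A pose or a line that the arm cannot do raises MotionError and nothing moves.
- job_done(): hands the job in, once; it reports no verdict.
Trained networks look in the newest picture that a camera, given by its name, has taken for a name from the list of things; names that differ only in an ending like _2 or _b are one class to them, and where a whole thing is asked for, a point or a joint stands for the part that bears it (a point fixed in the world has none). Each returns a list of dicts, best first, with "p" (0 to 1); they miss things now and then, are a little off and sometimes report something else, mostly with a low value. They report only what shows in the picture. A call takes as long as a camera call.
- boxes_of(name, camera): "point" ([x, y, z] in m, in the coordinates of the camera as it stood for that picture, good to about 4 mm: the middle of the surface that is visible of it).
- outline_of(name, camera): "region" (420x560 bool, what is visible of it).
The state is a dict: "clock": time; "joint_pos": joint angles; "joint_vel": joint speeds; "effort": joint torques, N m; "ee_pos": TCP position; "eef_rot": TCP orientation; "contact_force": force on the tool from outside, world axes, zero at the start; "moment": the same for the moment, N m; "gripper_width": finger opening in m.
Only numpy, scipy, OpenCV 4.12 (cv2) and the standard library are available. Lean on these libraries where they do the work, as an engineer would, in place of code of your own. Each camera call takes 0.05 s, during which the arm holds its last target.

### The job

The flask is getting too hot: let the heating mantle down by one notch of its lift. With a fingertip lift the ratchet pawl by its red tab and throw it over onto its stop, gently push a spoke so that the wheel turns backward (lowering) exactly one notch, then flip the pawl back so that it drops into the teeth. Take hold of nothing and force nothing; keep off the mantle and the glassware, and do not shift the things standing around.

Things in the scene. Friction and masses are not known exactly. Their poses are not given: they have to be found in the camera images.
- lift: Fixed rack-and-pinion bench lift for the mantle: dark base plate 240 x 385 mm, grey housing 100 mm wide, 187 mm tall, blue carriage on a mast (275 mm tall, 70 mm or more behind the pawl). Origin on the worktop under the wheel's shaft at the housing's front face. x: along the level shaft (130 mm up), away from the housing, out past the wheel; z up; platform and mantle lie towards -y.
- wheel_centre (a point): Centre of the steel ratchet wheel, on the shaft: 12 saw teeth, tip radius 48 mm, root 39 mm, 12 mm thick, x = 12 to 24 mm in the lift's frame. Farther out on the same shaft, x = 70 mm, a hub with four steel spokes (10 mm thick), 90 degrees apart, each ending in a black 20 mm ball, ball centre 82 mm from the shaft. Wheel and spokes turn as one.
- ratchet (a joint): Turn of wheel and spokes (rad). Backward is negative: it lowers the mantle (15 mm per rad), the wheel's top moving to the lift's +y. One notch = 0.524 rad (43 mm at a ball, 8 mm of height). With the pawl in, a tooth stops backward turning at 0 (start: 0.08 to 0.22); the stop one notch back is -0.524, and dropped in there the wheel reads about -0.52 to -0.2.
- shaft_end (a point): Free end of the shaft (brass friction nut), 90 mm out from the housing. The friction brake keeps the wheel where it is left even with the pawl off; 3 to 5 N sideways at the upper ball turns it backward.
- spoke_ball (a point): Centre of the black ball (20 mm) that at the start stands up and to the lift's -y of the shaft, 17 to 25 degrees from vertical (12 degrees plus the wheel's reading), 82 mm from the shaft, x = 70 mm in the lift's frame. Pushed towards the lift's +y it turns the wheel backward. It turns with the wheel.
- pawl (a joint): Swing of the pawl (rad): 0 with its nose at the bottom of the teeth (0 to 0.15 when dropped in, 0.2 on a tooth tip), growing as the nose lifts; clear of the teeth from 0.3. It swings by its own weight: pushed past about 1.3 it falls over onto its stop at 2.05 and stays there; brought back below about 1.1 it drops into the teeth. Moved by under 1 N.
- pawl_pivot (a point): Fixed pivot pin of the pawl, at x 18, y 45, z 188 mm in the lift's frame. The pawl turns in the wheel's plane: a dark steel V, 10 mm thick, a nose arm (46 mm) and a red-tipped tab (38 mm) 76 degrees apart. Dropped in, the arm points to -y and 21 degrees down, the tab up, leaning 35 degrees to -y. Thrown over, the arm is nearly upright, the tab nearly level to +y. Its carrier plate behind ends at z 199.
- pawl_tab (a point): Outer end of the pawl's red tab (9 mm thick, 18 mm wide along the shaft), 38 mm from the pivot; moves with the pawl. With a fingertip inside the V, pushing the tab towards the lift's +y lifts the nose and throws the pawl over.
- pawl_nose (a point): Nose of the pawl, the end of its longer arm (rounded, 5 mm thick, 10 mm wide), 46 mm from the pivot; moves with the pawl. When thrown over, pushing the upright arm from inside the V towards the lift's -y drops the pawl back.
- platform (a point): Centre of the top of the lift's platform (aluminium, 190 x 190 mm), on which the mantle stands; goes up and down with the wheel.
- mantle: Heating mantle: white round bowl-shaped heater, 164 mm diameter, 92 mm tall, standing loose on the platform. Origin at the centre of its underside. Not to be touched.
- glassware: Fixed distillation glassware on a steel rod: round flask in the mantle, still head (top 450 mm up), condenser sloping to the lift's -y and receiver flask on a blue jack. Its frame is the lift's frame. All of it lies between y = -460 and -150 mm there, x from -117 to 50 mm. Not to be touched.
- beaker: Loose glass beaker, 68 mm diameter, 88 mm tall, origin under its centre; bystander beside the lift.
- vial: Loose amber vial with black cap, 32 mm diameter, 62 mm tall, origin under its centre; bystander.
- stopper: Loose green stopper, 32 mm diameter, 42 mm tall, origin under its centre; bystander.
- thermometer: Loose black digital thermometer, 40 x 75 x 68 mm, origin under its centre; bystander.
- can: Loose metal solvent can with red cap, 92 mm diameter, 142 mm tall, origin under its centre; bystander.
- cork_ring: Loose cork ring, 100 mm diameter, 26 mm tall, origin under its centre; bystander.

How it is judged:
On the way, in this order (a step that is already met when the one before it is completed fails the run):
1. the pawl is lifted and thrown over past its balance point while the wheel still stands in its first notch (value of joint pawl above 1.4 rad and value of joint ratchet above -0.05 rad), for 0.2 s.
2. with the pawl still off the teeth the wheel is turned back one notch (value of joint pawl above 0.4 rad and value of joint ratchet between -0.55 and -0.2 rad), for 0.2 s.
At the end, for the whole second after the job is handed in: Pawl dropped in the teeth (below 0.16 rad), wheel exactly one notch back (-0.55 to -0.2 rad), both at rest; mantle upright on the platform, within 15 mm of its centre; each bystander within 20 mm of its start (value of joint ratchet between -0.55 and -0.2 rad and value of joint pawl below 0.16 rad and velocity of joint pawl between -0.05 and 0.05 rad/s and velocity of joint ratchet between -0.05 and 0.05 rad/s and angle between mantle's own z axis and vertical below 0.05 rad and z of mantle in the frame of platform between -0.004 and 0.004 m and horizontal distance between mantle and platform below 0.015 m and linear speed of mantle below 0.01 m/s and distance of each of beaker, vial, stopper, thermometer, can, cork_ring from where it was at the start of the episode below 0.02 m); the robot touches nothing.
It fails at once if the lift, its wheel or its pawl is forced or clamped: fingers press it with more than 25 N (contact force between the fingers and lift above 25 N).
It fails at once if the mantle is pressed, lifted or tipped (contact force between any of the arm, the fingers and mantle above 1 N or z of mantle in the frame of platform above 0.008 m or angle between mantle's own z axis and vertical above 0.15 rad).
It fails at once if the glassware is struck (contact force between any of the arm, the fingers and glassware above 2 N).
It fails at once if a bystander is lifted, carried or pushed away (distance of any of beaker, vial, stopper, thermometer, can, cork_ring from where it was at the start of the episode above 0.03 m).
It fails at once if the wheel is let down two notches or more (value of joint ratchet below -0.95 rad).
It also fails if it takes over 48 s, if anything falls off the work surface, if the arm or the gripper's body presses on something with over 40 N, if the wrist force passes 120 N, or if a joint passes its speed limit or range.

## Working session

There is one attempt and no reset: what is moved stays moved. The work goes in short steps, each a Python script; the robot and the scene stay as the last script left them, time stands still between calls to the robot, and variables do not carry over. Pictures are saved under pics/ and viewed, and the job is handed in when it is done.

```bash
mkdir -p pics; ls
cat > h.py <<'E'
from rig import *
import numpy as np, cv2
from scipy.spatial.transform import Rotation as R
def cam(n):
    m=camera_model(n); Rm=R.from_rotvec(m["rvec"]).as_matrix(); t=np.array(m["tvec"]); f=210/np.tan(np.radians(m["vfov"])/2)
    return Rm,t,f,m["cx"],m["cy"]
def c2w(n,p):
    Rm,t,*_=cam(n); return Rm.T@(np.array(p)-t)
def proj(n,P):
    Rm,t,f,cx,cy=cam(n); q=Rm@np.array(P)+t; return f*q[0]/q[2]+cx,f*q[1]/q[2]+cy
def px(n,d,u,v):
    Rm,t,f,cx,cy=cam(n); z=d[int(round(v)),int(round(u))]; return c2w(n,[(u-cx)*z/f,(v-cy)*z/f,z])
def save(name,im): cv2.imwrite("pics/"+name,cv2.cvtColor(im,cv2.COLOR_RGB2BGR))
E
python3 - <<'E'
from h import *
for c in ["side","top"]:
    im,d=get_image(c); save(c+"0.png",im); np.save(c+"0.npy",d)
    print(c,camera_model(c), -cam(c)[0].T@cam(c)[1])
    for n in ["lift","wheel_centre","shaft_end","spoke_ball","pawl_pivot","pawl_tab","pawl_nose","platform","mantle","beaker","can","thermometer","vial","stopper","cork_ring"]:
        print(n,[(round(b["p"],2),c2w(c,b["point"]).round(3)) for b in boxes_of(n,c)[:3]])
print(get_state())
E
```

```text
pics
side {'vfov': 50.60894340383598, 'cx': 277.68043071569383, 'cy': 216.4810586265217, 'rvec': array([ 2.20253219, -0.06787072,  0.0342813 ]), 'tvec': array([-0.6188978 ,  0.21851892,  0.91937441])} [ 0.58011401 -0.64921556  0.7197369 ]
lift [(0.86, array([ 0.548, -0.074,  0.096])), (0.57, array([0.54 , 0.381, 0.088]))]
wheel_centre [(0.93, array([ 0.55 , -0.075,  0.093])), (0.7, array([0.705, 0.057, 0.036]))]
shaft_end [(0.92, array([ 0.551, -0.073,  0.097])), (0.63, array([ 0.467, -0.207,  0.287])), (0.25, array([0.562, 0.072, 0.186]))]
spoke_ball [(0.76, array([0.595, 0.032, 0.135]))]
pawl_pivot [(0.86, array([ 0.541, -0.073,  0.092]))]
pawl_tab [(0.5, array([0.563, 0.073, 0.19 ]))]
pawl_nose [(0.54, array([0.567, 0.075, 0.189]))]
platform [(0.82, array([ 0.516, -0.21 ,  0.099]))]
mantle [(0.56, array([0.597, 0.033, 0.145]))]
beaker [(0.6, array([0.58 , 0.224, 0.063]))]
can [(0.62, array([0.539, 0.382, 0.087])), (0.45, array([ 0.548, -0.073,  0.098]))]
thermometer [(0.78, array([ 0.687, -0.208,  0.066])), (0.73, array([0.581, 0.225, 0.066]))]
vial [(0.84, array([ 0.695, -0.058, 
[... 1286 characters left out ...]
16, 0.095]))]
{'clock': 1.6, 'joint_pos': array([-1.41119122,  0.52141441, -0.03630579,  1.59952668,  0.02121813,
        1.02109015, -0.11279805]), 'joint_vel': array([ 0.00017723, -0.0005014 ,  0.00125839, -0.00111113,  0.00115303,
       -0.00037091,  0.0017205 ]), 'effort': array([ 1.45574968e-04, -9.26835823e+01,  1.97816737e+00, -3.70252025e+01,
        1.80723576e-02,  1.79155388e-03, -2.18098972e-05]), 'ee_pos': array([0.14238919, 0.60854372, 0.24227217]), 'eef_rot': array([ 3.60222645e-01,  3.12086228e+00, -8.44315828e-05]), 'contact_force': array([ 1.30579414, -0.11198598,  0.17195505]), 'moment': array([ 0.01540252,  0.04294014, -0.04622689]), 'gripper_width': 0.08530752998939078}
```

View pics/side0.png

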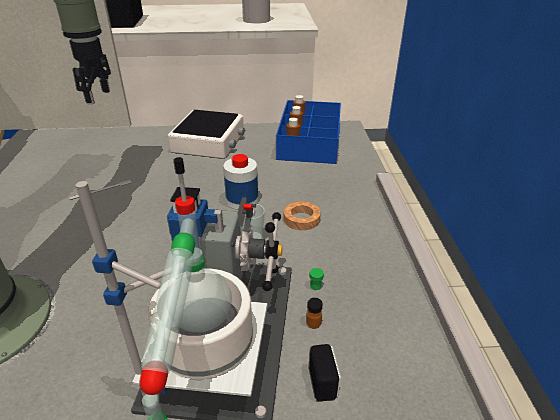

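View pics/top0.png

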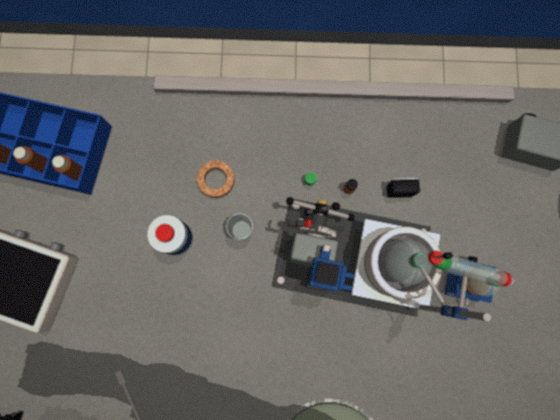

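The side view shows the mantle and glassware in front, with the wheel and pawl around px (250-280, 210-285) and the shaft pointing to world +x. In the top view the spokes are near px (290-345, 200-215). Next I'll zoom in.

Run:
```python
from h import *
a=cv2.imread("pics/side0.png")[190:300,200:320]; cv2.imwrite("pics/sz.png",cv2.resize(a,None,fx=5,fy=5,interpolation=cv2.INTER_CUBIC))
a=cv2.imread("pics/top0.png")[185:325,265:445]; cv2.imwrite("pics/tz.png",cv2.resize(a,None,fx=4,fy=4,interpolation=cv2.INTER_CUBIC))
```

```text
(no output)
```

View pics/sz.png

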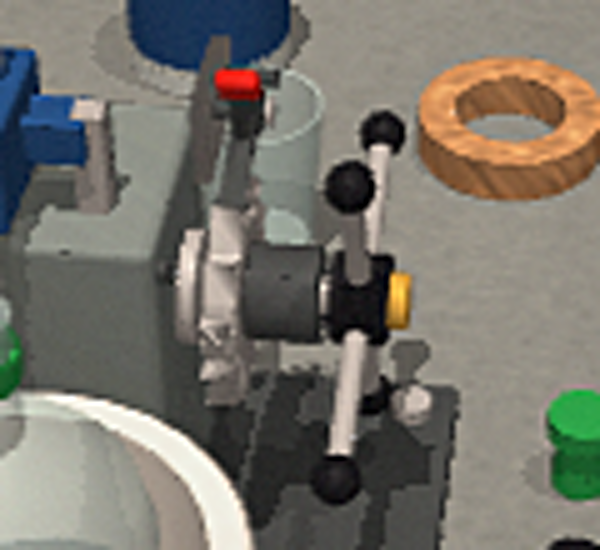

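View pics/tz.png

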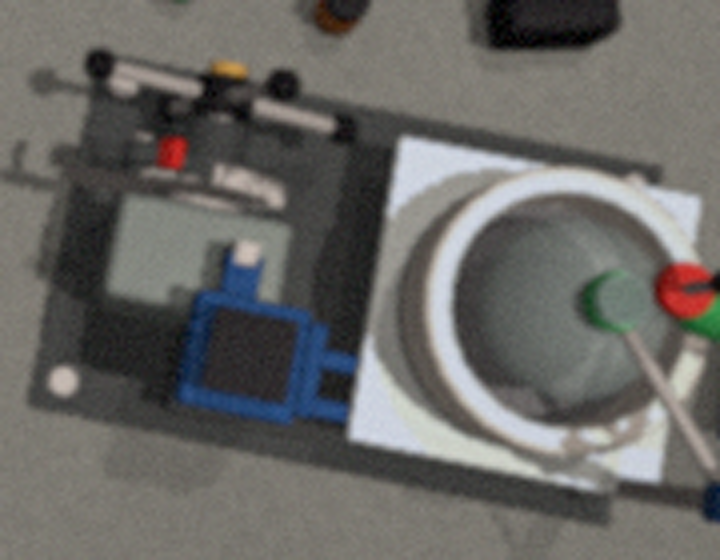

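```bash
cat > fit.py <<'E'
from h import *
from scipy.optimize import least_squares
def L2W(s,P):
    c,sn=np.cos(s[2]),np.sin(s[2]); P=np.array(P)
    return np.array([s[0]+c*P[0]-sn*P[1], s[1]+sn*P[0]+c*P[1], P[2]])
def ball(phi,k):
    a=np.radians(12)+phi+k*np.pi/2; return [.07,-.082*np.sin(a),.13+.082*np.cos(a)]
def tab(q,r=.038,a0=35):
    a=np.radians(a0)-q; return [.018,.045-r*np.sin(a),.188+r*np.cos(a)]
def nose(q): return tab(q,.046,111)
E
python3 - <<'E'
from fit import *
S=lambda u,v:(199.6+u/5,189.6+v/5)
T=lambda u,v:(264.6+u/4,184.6+v/4)
def res(s,full=False):
    phi=s[3]
    L=[("side",[.09,0,.13],S(406,300)),("side",ball(phi,0),S(350,187)),("side",ball(phi,-1),S(382,132)),("side",ball(phi,1),S(335,479)),
    ("side",tab(.05),S(240,83)),("side",nose(.05),S(232,200)),("top",[.09,0,.13],T(231,63)),("top",ball(phi,0),T(283,84)),("top",ball(phi,-1),T(100,64)),("top",ball(phi,1),T(345,127)),("top",tab(.05),T(172,150)),
    ("top",[s[4]+.24,s[5],.01],T(657,165)),("top",[s[4],s[5],.01],T(610,520)),("top",[s[4],s[5]+.385,.01],T(30,405))]
    r=np.array([np.array(proj(c,L2W(s,P)))-uv for c,P,uv in L])
    if full: 
        for l,x in zip(L,r): print(l[0],np.round(l[1],3),x.round(1))
    return r.ravel()
o=least_squares(res,[.53,.03,-.1,.15,-.17,-.3],loss="soft_l1"); res(o.x,True); print(o.x)
np.save("s.npy",o.x)
for n,P in dict(pivot=[.018,.045,.188],ball=ball(o.x[3],0),tab=tab(.05),nose=nose(.05)).items(): print(n,L2W(o.x,P).round(4))
E
```

```text
side [0.09 0.   0.13] [0.6 0.1]
side [ 0.07  -0.027  0.208] [ 0.1 -0.2]
side [0.07  0.078 0.157] [-0.1  0.2]
side [ 0.07  -0.078  0.103] [0.5 0. ]
side [0.018 0.025 0.22 ] [-0.9 -1.9]
side [0.018 0.001 0.174] [-0.3  0.5]
top [0.09 0.   0.13] [-0.3  0.2]
top [ 0.07  -0.027  0.208] [ 0.1 -0.3]
top [0.07  0.078 0.157] [-0.1 -0.2]
top [ 0.07  -0.078  0.103] [-0.7 -0.1]
top [0.018 0.025 0.22 ] [1.7 0.4]
top [ 0.105 -0.304  0.01 ] [ 1.2 -0.7]
top [-0.135 -0.304  0.01 ] [-0.2  0.6]
top [-0.135  0.081  0.01 ] [-0.6 -0. ]
[ 0.54144661  0.05408118 -0.16931443  0.12151115 -0.13521016 -0.30419373]
pivot [0.5668 0.0954 0.188 ]
ball [0.606  0.016  0.2076]
tab [0.5634 0.0755 0.2202]
nose [0.5594 0.0523 0.1737]
```

The pose fit is good to about 1-2 mm: yaw -0.169 rad and ratchet about 0.12. Next I close the gripper and go above the pawl.

```bash
cat >> fit.py <<'E'
s=np.load("s.npy") if __import__("os").path.exists("s.npy") else None
def ori(flip=False):
    k=-1 if flip else 1
    y=k*np.array([np.cos(s[2]),np.sin(s[2]),0]); z=np.array([0,0,-1.]); x=np.cross(y,z)
    return R.from_matrix(np.c_[x,y,z]).as_rotvec()
def W(x,y,ztip): # lift mm -> TCP world with fingertip at ztip
    return L2W(s,[x/1e3,y/1e3,ztip/1e3+.011])
def st(m=""):
    g=get_state(); p=g["ee_pos"]-[s[0],s[1],0]; c,sn=np.cos(s[2]),np.sin(s[2])
    print(m,"t",round(g["clock"],2),"lift mm",np.round([1e3*(c*p[0]+sn*p[1]),1e3*(-sn*p[0]+c*p[1]),1e3*p[2]-11],1),"F",g["contact_force"].round(2),"w",round(g["gripper_width"],4))
E
python3 - <<'E'
from fit import *
for f in (0,1):
    for p in (W(18,0,340),W(18,0,206),W(70,-55,200)): 
        j=ik(p,ori(f)); print(f,None if j is None else np.round(j,2))
gripper_to(0.0); st()
f=0 if ik(W(18,0,340),ori(0)) is not None else 1
E
```

```text
0 [-0.67  0.38  0.65  1.65 -0.24  1.2  -0.13]
0 [-0.61  0.51  0.58  1.82 -0.35  0.91 -0.04]
0 [-0.48  0.59  0.6   1.72 -0.4   0.95  0.11]
1 [ 0.63  0.58 -1.27  1.59  0.56  1.39  2.27]
1 [ 0.61  0.77 -1.27  1.76  0.79  1.23  2.09]
1 [ 0.68  0.85 -1.28  1.66  0.84  1.29  2.21]
 t 2.37 lift mm [-486.8  479.3  231.3] F [ 0.21 -1.15 -0.16] w 0.0001
```

Run:
```python
from fit import *
movep(W(18,0,300),ori()); st("above")
for c in ["side","top"]:
    im,d=get_image(c); save(c+"1.png",im)
    u,v=proj(c,get_state()["ee_pos"]); print(c,u,v)
    x0,y0=int(np.clip(u-100,0,360)),int(np.clip(v-60,0,270)); save(c+"1z.png",cv2.resize(im[y0:y0+150,x0:x0+200],None,fx=4,fy=4,interpolation=cv2.INTER_CUBIC)); print(x0,y0)
```

```text
above t 4.85 lift mm [ 17.8   1.  299.8] F [-1.03 -0.43  0.25] w -0.0002
side 242.3553421679999 170.58912521778473
142 110
top 324.2138569839494 219.06803468468325
224 159
```

View pics/side1.png

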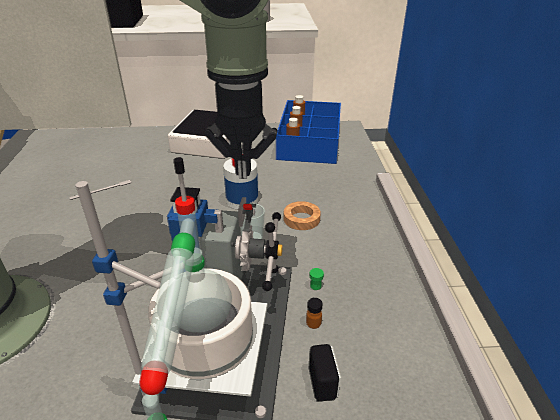

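View pics/side1z.png

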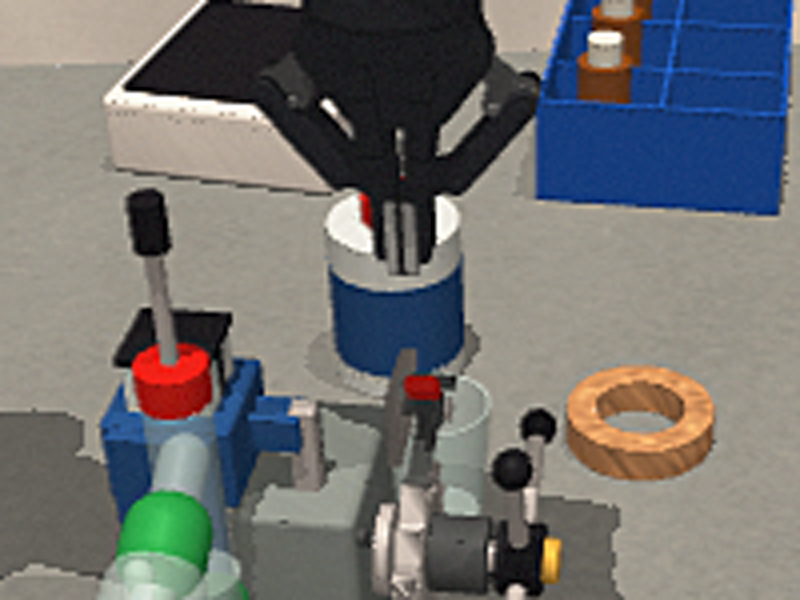

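View pics/top1.png

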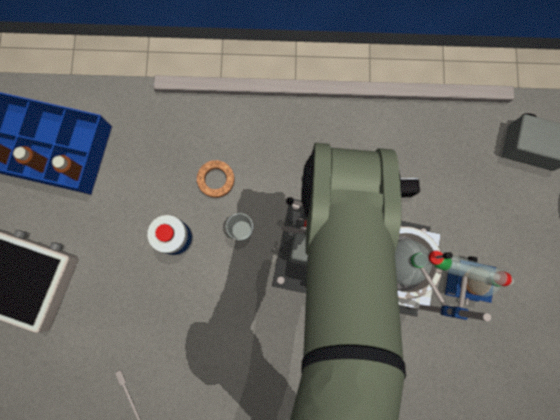

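The fingers are shut and hang over the wheel (tips at zoom px 400,270), the tab is at (423,387), and the arm is clear of the glassware. I'll descend into the V and throw the pawl.

```bash
cat > look.py <<'E'
from fit import *
def look(n,P=(.04,.02,.18),w=100,h=75,cams=("side",)):
    for c in cams:
        im,d=get_image(c); u,v=proj(c,L2W(s,P)); x0,y0=int(np.clip(u-w/2,0,560-w)),int(np.clip(v-h/2,0,420-h))
        save(f"{n}_{c}.png",cv2.resize(im[y0:y0+h,x0:x0+w],None,fx=800/w,fy=800/w,interpolation=cv2.INTER_CUBIC)); print(c,"origin",x0,y0,"x",800/w)
E
python3 - <<'E'
from look import *
print(move_straight(W(18,-2,206),0.12,ori(),threshold=8)); st("in")
print(move_straight(W(18,20,209),0.06,threshold=8)); st("a")
look("a",cams=("side",))
E
```

```text
False
in t 5.88 lift mm [ 18.4  -2.  206.6] F [-0.06 -0.07  0.32] w -0.0001
False
a t 6.4 lift mm [ 17.9  20.3 209. ] F [ 0.58  0.46 -0.39] w -0.0001
side origin 207 185 x 8.0
```

View pics/a_side.png

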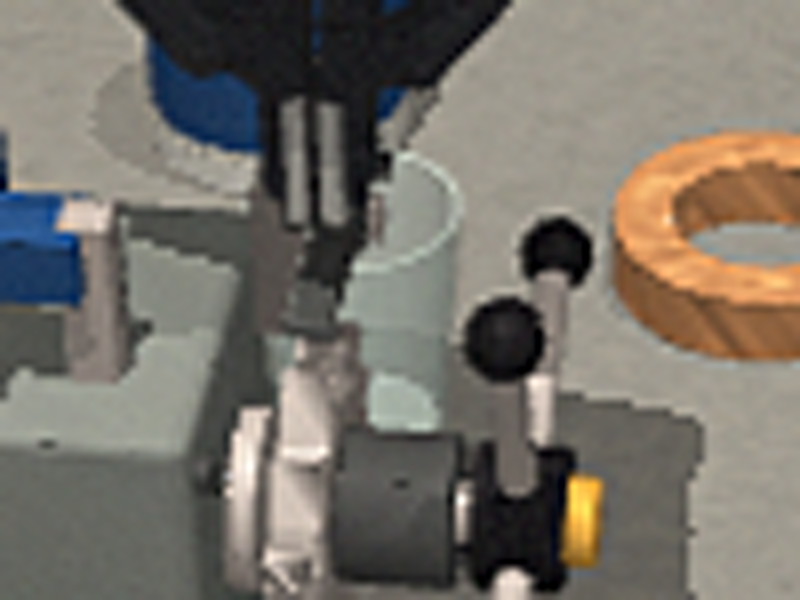

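The pawl's nose has lifted off the teeth (px 320,310), the tab is hidden behind the fingers, and the balls haven't moved. I'll carry on with the throw.

Run:
```python
from look import *
print(move_straight(W(18,40,212),0.06,threshold=8)); st("b")
print(move_straight(W(18,68,213),0.06,threshold=8)); st("c")
print(move_straight(W(18,76,228),0.06,threshold=8)); st("d")
print(move_straight(W(18,78,300),0.2)); st("up")
wait(.3)
look("b",cams=("side",))
```

```text
False
b t 6.93 lift mm [ 17.9  40.3 212. ] F [ 0.63 -0.22 -0.38] w -0.0
False
c t 7.55 lift mm [ 18.   67.9 212.9] F [ 0.47 -0.89 -0.05] w -0.0
False
d t 7.98 lift mm [ 18.1  76.2 228.3] F [ 0.46 -0.43 -0.09] w -0.0003
False
up t 8.49 lift mm [ 17.9  78.  300.1] F [-0.22  0.27 -1.23] w 0.0002
side origin 207 185 x 8.0
```

View pics/b_side.png

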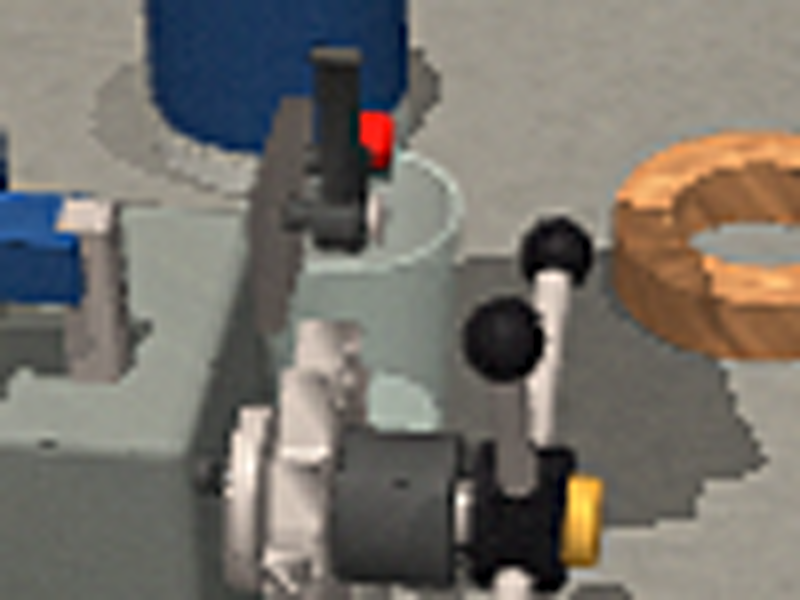

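The pawl is on its stop: arm upright at px (337,150), tab level behind it, wheel unmoved. Now I'll push the spoke ball.

Run:
```python
from look import *
move_straight(W(70,-54,300),0.25); st()
print(move_straight(W(70,-56,201),0.15,threshold=8)); st("down")
print(move_straight(W(70,-46,201),0.06,threshold=10)); st("near")
print(move_straight(W(70,-10,201),0.05,threshold=12)); st("pushed")
look("c",cams=("side",))
```

```text
t 9.56 lift mm [ 69.9 -53.9 299.8] F [ 0.02  0.97 -0.63] w -0.0002
False
down t 10.37 lift mm [ 70.4 -55.7 201.8] F [0.43 0.08 0.32] w 0.0001
False
near t 10.68 lift mm [ 70.1 -45.3 201.4] F [-0.28 -0.61 -0.24] w 0.0003
False
pushed t 11.55 lift mm [ 69.9  -9.8 200.9] F [-0.12  0.29  0.67] w 0.0002
side origin 207 185 x 8.0
```

View pics/c_side.png

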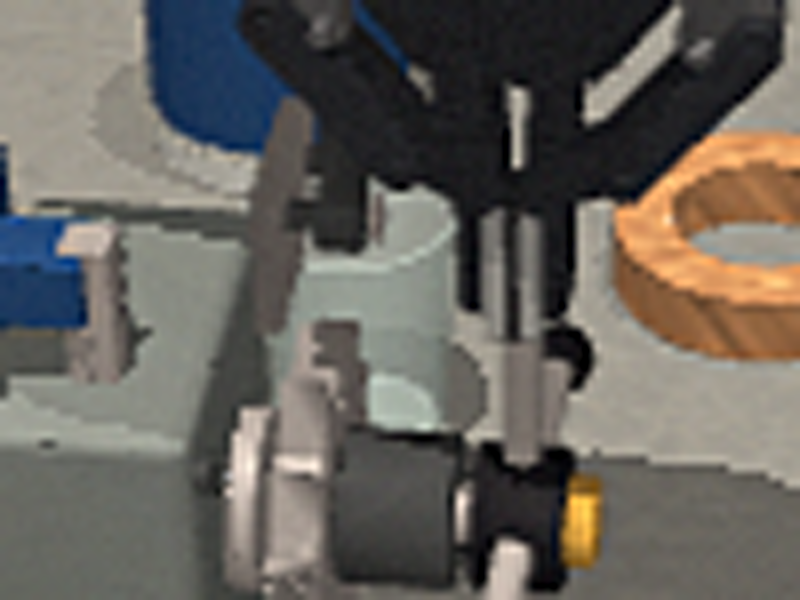

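The wheel has turned and the +y ball has dropped to px (567,357). I'll back the finger off and measure.

Run:
```python
from look import *
move_straight(W(70,-16,215),0.1); move_straight(W(70,-40,260),0.2); st()
look("d",P=(.06,0,.13),w=100,h=75)
for phi in (-.25,-.3,-.35,-.4,-.45):
    print(phi,[np.round(proj("side",L2W(s,ball(phi,k))),1) for k in (0,-1,1,2)])
```

```text
t 12.31 lift mm [ 70.1 -40.1 260.3] F [-0.29 -0.5  -0.83] w 0.0001
side origin 216 211 x 8.0
-0.25 [array([271.6, 215.7]), array([276.1, 226.1]), array([266.5, 275.7]), array([271.8, 279.2])]
-0.3 [array([271.8, 214.6]), array([276.1, 227.6]), array([266.5, 274.1]), array([271.6, 280.4])]
-0.35 [array([272.1, 213.5]), array([276.1, 229.2]), array([266.5, 272.3]), array([271.4, 281.6])]
-0.4 [array([272.3, 212.6]), array([276.1, 230.8]), array([266.5, 270.5]), array([271.1, 282.7])]
-0.45 [array([272.5, 211.8]), array([276. , 232.5]), array([266.6, 268.6]), array([270.9, 283.8])]
```

View pics/d_side.png

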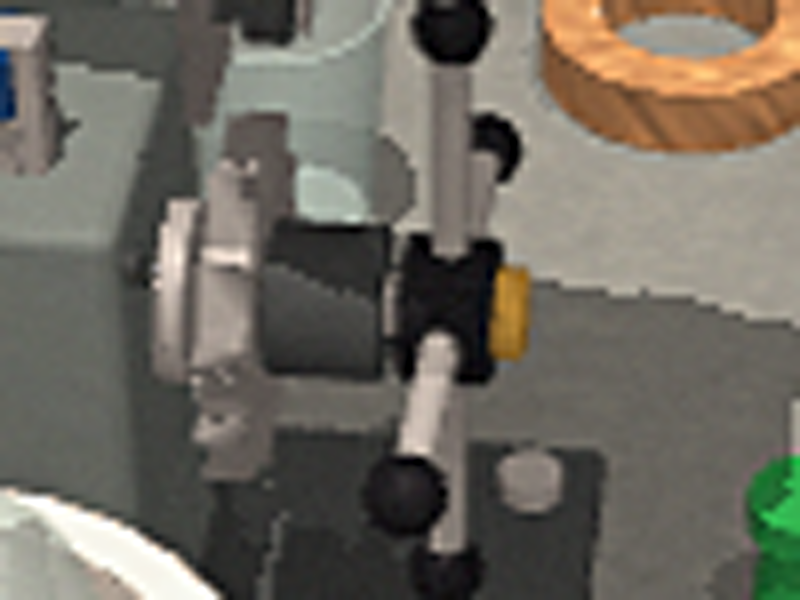

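All three visible balls agree on ratchet ≈ -0.35, mid-window, so I'll leave the wheel there and flip the pawl back.

Run:
```python
from look import *
move_straight(W(50,20,300),0.25); move_straight(W(18,76,300),0.25); st()
print(move_straight(W(18,75,212),0.15,threshold=8)); st("down")
print(move_straight(W(18,50,211),0.06,threshold=8)); st("1")
print(move_straight(W(18,24,210),0.06,threshold=8)); st("2")
print(move_straight(W(18,-4,208),0.06,threshold=8)); st("3")
look("e")
```

```text
t 13.22 lift mm [ 17.5  76.2 299.3] F [ 1.02 -0.75 -0.02] w -0.0002
False
down t 13.95 lift mm [ 18.6  74.6 212.7] F [-0.13  0.36  1.02] w -0.0
False
1 t 14.52 lift mm [ 18.   49.9 211.1] F [-1.02  0.51 -0.62] w 0.0001
False
2 t 15.1 lift mm [ 18.   23.9 210. ] F [ 0.47 -0.39  0.9 ] w -0.0001
False
3 t 15.72 lift mm [ 18.  -4. 208.] F [-0.52 -0.2  -0.18] w 0.0001
side origin 207 185 x 8.0
```

View pics/e_side.png

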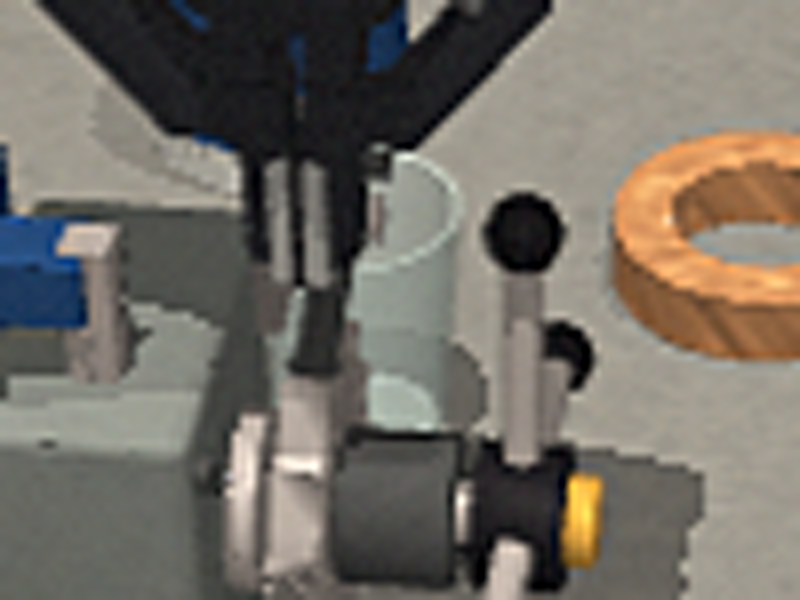

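The pawl arm is down on the teeth (px 320,330) and the wheel is unchanged. I'll retreat and check.

Run:
```python
from look import *
move_straight(W(18,-4,300),0.2); move_straight(W(40,120,380),0.3); wait(.5); st()
look("f",P=(.05,.02,.15)); 
im,d=get_image("side"); save("f_full.png",im)
im,d=get_image("top"); save("f_top.png",im)
for q in (0,.05,.1,.15,.2): print(q,np.round(proj("side",L2W(s,tab(q))),1),np.round(proj("side",L2W(s,nose(q))),1))
```

```text
t 17.52 lift mm [ 40.  119.8 380. ] F [-0.45 -0.55  0.14] w -0.0001
side origin 213 197 x 8.0
0 [246.6 205.2] [245.8 230.7]
0.05 [246.7 204.3] [245.7 230.1]
0.1 [246.8 203.4] [245.6 229.4]
0.15 [246.9 202.6] [245.5 228.7]
0.2 [247.  201.7] [245.4 227.9]
```

View pics/f_side.png

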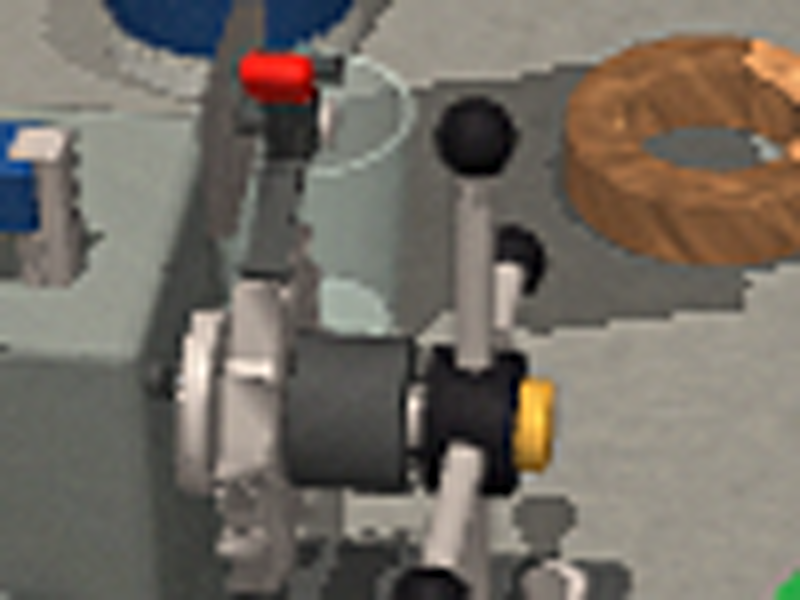

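View pics/f_full.png

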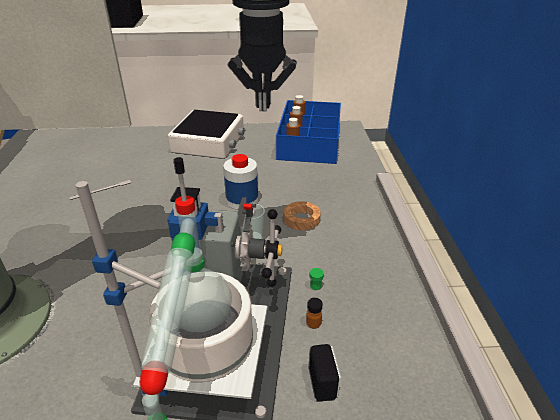

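Run:
```python
import cv2,numpy as np
for f in ("pics/side0.png","pics/f_full.png"):
    a=cv2.imread(f).astype(int); m=(a[...,2]>130)&(a[...,1]<70)&(a[...,0]<70); m[:195]=0; m[215:]=0; m[:,:235]=0; m[:,265:]=0
    ys,xs=np.nonzero(m); print(xs.mean(),ys.mean(),len(xs),ys.min(),ys.max())
    cv2.imwrite(f.replace(".png","_p.png"),cv2.resize(a[195:250,230:285].astype(np.uint8),None,fx=7,fy=7))
a=np.hstack([cv2.imread("pics/side0_p.png"),cv2.imread("pics/f_full_p.png")]);cv2.imwrite("pics/cmp.png",a)
```

```text
246.76470588235293 205.5 34 204 207
247.0 205.2941176470588 34 203 207
```

View pics/cmp.png

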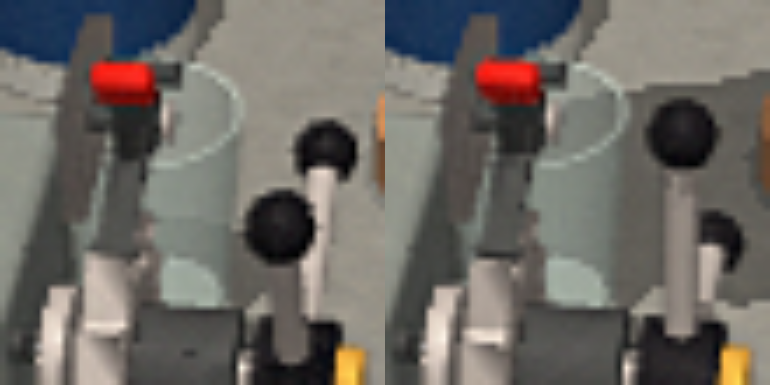

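The pawl sits as it did at the start (left against right) and the wheel is one notch back, so I'm handing in.

```bash
python3 -c "
from rig import *
print(job_done(), get_state()['clock'])"
```

```text
the job is handed in; nothing more can be done
the job is handed in; nothing more can be done
```

The wheel is one notch down and the pawl is back in its teeth. I handed the job in at about 18 s on the robot's clock; handing in returned no verdict.

With closed fingertips I threw the pawl onto its stop and pushed the spoke ball until the wheel had turned back one notch. I then flipped the pawl back and drew the arm clear.

**Last checks, from the camera:**
- **Wheel:** it reads about -0.35 rad, inside the -0.55 to -0.2 window. Three balls agreed before the pawl went back, and the upper ball still showed the same afterwards.
- **Pawl:** the red tab is within about 0.25 pixel of its starting place, which puts the pawl at roughly 0.05 rad.
- **Force:** no guarded move hit its 8–12 N stop, and the readings I printed stayed near 1 N.
- **Mantle, glassware and bystanders:** they look unmoved in the final side picture. I judged this by eye only and did not measure their positions.

No check failed or disagreed.

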